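Load the next control vial on the mixer

ROBOT

A 6-joint arm with a two-finger parallel gripper is mounted at the origin on the work surface. World frame = base frame: x ahead of the robot, y to its left, z up, the work surface at z = 0. Lengths are in mm, angles in rad, forces in N, time in s.
With the tool pointing down it reaches from about 400 to 925 mm from the base axis. Payload 12.5 kg.
Tool frame: the origin (TCP) lies on the centre line of the jaws, within the pads' length; the fingertips stand 25 mm ahead of it and the grasp point (between the pads) lies 6 mm ahead of it (env.tip_extent is the distance from the TCP to the fingertips, in mm); x points along the fingers, z is the direction in which the jaws open and shut, and the axes are right-handed (so a half turn about x gives the same grasp; the last joint's range is limited). The gripper opens to 95 mm and grips with 3 to 60 N. Pads are 20 mm wide; open, the fingers measure 119 mm over their backs; the gripper's body (75 mm by 180 mm) begins 59 mm behind the grasp point.
Start: joints at [1.168, 0.491, 1.559, -0, 1.092, -0.106], TCP at [182.771, 597.695, 239.661] pointing down, gripper open.
Joint ranges: [-3.1, 3.1], [-0.84, 2.19], [0.05, 2.79], [-1.13, 4.28], [0.06, 2.93], [-2.69, 2.69]. Speed limits (rad/s): [2.22, 2.22, 2.79, 3.14, 3.14, 3.14].

INTERFACE

Orientations are given as [roll, pitch, yaw] about the fixed x, y, z axes, in that order (R = Rz(yaw) Ry(pitch) Rx(roll)).
In Python, from cell import env gives the robot as it stands.
- The arm moves only by the tool step_arm, never from a script. Its argument "rows" is a list of rows, each a list of 6 numbers: the shift along the tool's x, y, z in mm, then the turn, a rotation vector about the tool's x, y, z in rad. In form: [[x, y, z, wx, wy, wz], ...]. A call has 1 to 8 rows; each row shifts and turns the pose as measured when the row begins, along the tool's axes as they then stand; what a row does not reach is not made up. A row lasts 1/8 s, in which the tool goes at most 62.5 mm and 10.7 degrees, less where a joint would pass 70% of its speed; a pose out of reach is approached as far as the arm can. A call is refused whole if a number of a shift passes 62.5 or a number of a turn 0.188, either way. A call with a gripper value outside its range is refused whole. "grip" is the finger opening in mm, from 0 to 95.1, set as the call begins (left out, the last holds). The fingers move at their own pace and stop on an object; the grip force is fixed at half the most. Time passes only in rows, so rows that do not move let the fingers close. It gives the time, the measured TCP pose, the force and the opening at its end, in the units of the state.
- env.state(): the state, without advancing time (a new reading comes with each control period).
- env.read_camera(name): name is "scene" or "top"; returns the picture (420x560x3 uint8, red, green, blue); there is no depth.
- env.get_calibration(name): a dict with "fx", "fy", "cx", "cy" (pixels), "pose" (4x4, takes a point from camera to world coordinates). Camera axes: x right, y down, z forward; pixel columns grow to the right and rows downward; lengths in mm; the calibration is good to about 2 mm. A picture is of the moment at which its call begins. get_calibration takes no time and is no camera call.
- env.job_done(): hands the job in, once; it reports no verdict.
The state is a dict: "t": time; "joints": joint angles; "qvel": joint speeds; "tau": joint torques, N m; "eef_pos": TCP position; "tcp_rot": TCP orientation; "ft_force": force on the tool from outside, world axes, zero at the start; "moment": the same for the moment, N m; "opening": opening from 0.0 (shut) to 1.0 (fully open).
Only numpy, scipy, OpenCV 4.12 (cv2) and the standard library are available. Lean on these libraries where they do the work, as an engineer would, in place of code of your own. Each camera call takes 0.05 s, during which the arm holds its last target.

TASK

Take the end (lowest) blue-capped control vial from its sloped chute so that the next one rolls down to the stop, and lay it, without letting it fall, centred in the empty orange saddle of the rocking mixer. When it lies there and you have let go, push the mixer's switch lever all the way over, away from the robot. Leave the green vials, the red-capped vials already on the mixer and the other things on the bench where they are.

Things in the scene. Friction and masses are not known exactly. Their poses are not given: they have to be found in the camera images.
- blue_vial1_mid (a point): centre of the end (lowest) vial of the blue chute, lying against the stop: opaque white cylindrical vial, 36 mm diameter, 62 mm long, blue band and cap, flat ends, about 90 g; y axis along it towards the cap. The next one touches it uphill, so take it by its two flat ends (62 mm apart), which stand free on both sides of the chute; it can be lifted straight up
- blue_vial2_mid (a point): centre of the second vial of the blue chute, like the first, y along its axis to the cap. It rolls one place downhill by itself when the one before it is taken
- blue_vial3_mid (a point): centre of the third vial of the blue chute, like the first, y along its axis to the cap. It rolls one place downhill by itself when the one before it is taken
- blue_vial4_mid (a point): centre of the fourth (topmost) vial of the blue chute, like the first, y along its axis to the cap. It rolls one place downhill by itself when the one before it is taken
- blue_chute_stop (a point): where the centre of a vial is when it lies against the stop, 75 mm above the table. x level, towards the chute's upper end; y level, along the vials' axes; z up. Here the track is only 40 mm wide, without side walls: 11 mm of the vial overhangs each side. The blue stop plate, 40 mm wide, begins 18 mm downhill of this point, is 6 mm thick and rises 16 mm above it, square to the track
- blue_chute: the fixed blue chute: aluminium track that falls at 0.21 rad towards its -x (about towards the robot), on a white foot 250 x 90 mm, 8 mm thick. Clear side walls (76 mm over their outsides, tops 12 mm above the vials' axes, square to the track) begin 26 mm uphill of the stop place. Origin: on the table, 70 mm in +x of the stop place
- blue_chute_slot2 (a point): centre of the second place in the blue chute, 36.2 mm uphill of the stop place along the track
- blue_chute_slot3 (a point): centre of the third place in the blue chute, 72.4 mm uphill of the stop place along the track
- green_vial1_mid (a point): centre of vial 1 (1 = lowest) of the other chute, which is the same but with a green stop; opaque white cylindrical vial, 36 mm diameter, 62 mm long, green cap; to be left alone
- green_vial2_mid (a point): centre of vial 2 (1 = lowest) of the other chute, which is the same but with a green stop; opaque white cylindrical vial, 36 mm diameter, 62 mm long, green cap; to be left alone
- green_vial3_mid (a point): centre of vial 3 (1 = lowest) of the other chute, which is the same but with a green stop; opaque white cylindrical vial, 36 mm diameter, 62 mm long, green cap; to be left alone
- orange_saddle_seat (a point): centre of a vial that lies fully down in the empty orange V saddle on the mixer. x level, along the groove (the vial's axis lies along it, cap either way); y level, across; z up. The saddle is 34 mm long in x, 51 mm wide, its 45 degree sides rise to 4 mm below this point; the mixer's deck is 33 mm below this point. The vial's ends overhang the saddle by 14 mm each
- mixing_vial1_mid (a point): centre of an opaque white cylindrical vial, 36 mm diameter, 62 mm long, red cap, lying in a grey saddle of the mixer with its y axis along the groove; to be left alone
- mixing_vial2_mid (a point): centre of an opaque white cylindrical vial, 36 mm diameter, 62 mm long, red cap, lying in a grey saddle of the mixer with its y axis along the groove; to be left alone
- lever (a joint): angle of the mixer's switch lever, rad: 0 to 0.25 at the start (off, leaning towards the mixer's -x side, that is about towards the robot), 1.0 all the way over to +x (on). Light friction (about 1 N at the knob), stays where it is left; it may be pushed with the closed fingers
- lever_tip (a point): centre of the lever's red ball knob, 26 mm diameter, on an 80 mm rod 10 mm thick. It swings about a level axis along the mixer's y, 82 mm above the table; the rod is upright at joint 0.5; at 0 the knob is 38 mm from the pivot on the mixer's -x side, at 1.0 38 mm on its +x side, both 152 mm above the table. The block under it is 70 x 50 mm, top 85 mm above the table
- mixer: the fixed white rocking mixer, 180 mm (x) by 310 mm (y), steel deck (150 mm in x) 60 mm above the table; origin at the middle of its underside, x away from the robot. Three saddles stand side by side on it at its y = -110, -35 and 40 mm, one orange and two grey in any order; the lever's pivot is at x = 0, y = 118 mm
- blue_vial1: the same end blue vial; origin at its centre
- blue_vial2: the same second blue vial; origin at its centre
- pot: white specimen pot with yellow lid, 60 mm diameter, 70 mm tall, standing near the robot; origin at the middle of its underside; leave alone
- marker: black marker pen with red cap, 130 x 15 x 15 mm, lying on the table, long axis x; origin at the middle of its underside; leave alone

How it is judged:
By the outcome, as a careful person would: the job done as asked, in the order asked, and still so for the second after the job is handed in, with the robot touching nothing.
It also fails if it takes over 53 s, if anything falls off the work surface, if the arm or the gripper's body presses on something with over 40 N, if the wrist force passes 120 N, or if a joint passes its speed limit or range.

## Working session

There is one attempt and no reset: what is moved stays moved. The work goes in short steps, Python scripts to look and compute and a tool call to move; the robot and the scene stay as the last step left them, time stands still between calls to the robot, and variables do not carry over. Pictures are saved under pics/ and viewed, and the job is handed in when it is done.

Besides the shell and the picture viewer there is one more tool, called after ">>>" as a command line: name --pt "numbers of a row" for each row, then --argument value for the rest. step_arm: Moves the arm, as the interface text tells. Its arguments: {"type":"object","properties":{"rows":{"type":"array","items":{"type":"array","items":{"type":"number"}}},"grip":{"type":"number"}},"required":["rows"]}

```bash
mkdir -p pics; ls
python3 - <<'E'
from cell import env
import cv2
for n in("scene","top"):
    cv2.imwrite(f"pics/{n}0.png",env.read_camera(n)[:,:,::-1])
    c=env.get_calibration(n);print(n,{k:c[k] for k in("fx","fy","cx","cy")});print(c["pose"].round(4).tolist() if hasattr(c["pose"],"round") else c["pose"])
print(env.state(), env.tip_extent)
E
```

```text
pics
scene {'fx': 411.71343016229577, 'fy': 411.71343016229577, 'cx': 280.79879303887026, 'cy': 209.71118243158597}
[[-0.5336, 0.6103, -0.5856, 1188.6071], [0.8458, 0.3848, -0.3696, 388.2266], [-0.0002, -0.6925, -0.7215, 926.2093], [0.0, 0.0, 0.0, 1.0]]
top {'fx': 509.3882983690207, 'fy': 509.3882983690207, 'cx': 282.8826043583941, 'cy': 209.7077749719173}
[[0.0164, -0.9853, 0.1698, 294.7422], [-0.9997, -0.019, -0.0136, -38.0006], [0.0166, -0.1695, -0.9854, 1372.3924], [0.0, 0.0, 0.0, 1.0]]
{'t': 0.1, 'joints': array([ 1.16837036e+00,  4.91497985e-01,  1.55940174e+00,  2.28211517e-05,
        1.09170864e+00, -1.05593483e-01]), 'qvel': array([ 3.56271889e-04, -6.76155777e-04, -7.41916847e-05, -1.44158845e-03,
        2.02951467e-04, -2.87427258e-04]), 'tau': array([ 2.97734521e-03, -6.13620400e+01, -2.58606899e+01,  6.93952362e-02,
        4.69934859e-02, -4.20922595e-05]), 'eef_pos': array([182.69953615, 597.49350482, 239.11642341]), 'tcp_rot': array([ 3.0160736 ,  1.56978042, -1.99315839]), 'ft_force': array([-0.41673782,  0.10657127,  0.03864544]), 'moment': array([-0.04731269, -0.01554614, -0.03189185]), 'opening': 1.0005301012031143} 25.0
```

View pics/scene0.png

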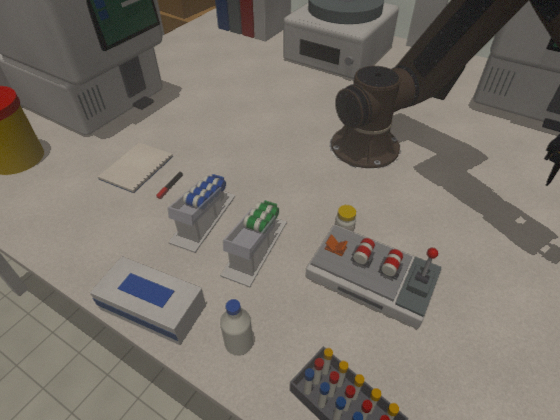

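View pics/top0.png

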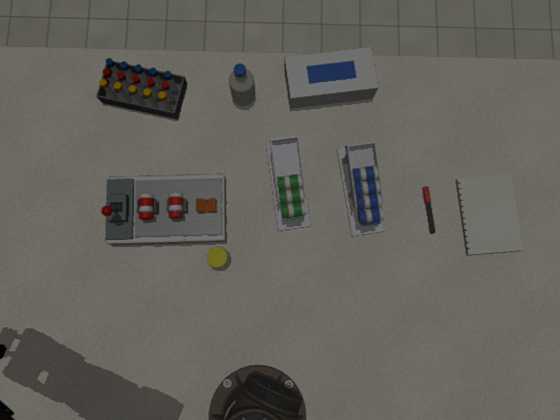

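Run:
```python
import cv2,numpy as np
a=cv2.imread("pics/top0.png");b=cv2.imread("pics/scene0.png")
def z(im,x0,y0,w,h,s,n):
    c=cv2.resize(im[y0:y0+h,x0:x0+w],None,fx=s,fy=s,interpolation=cv2.INTER_CUBIC)
    c=cv2.convertScaleAbs(c,alpha=1.4)
    for x in range((x0+9)//10*10,x0+w,10):
        cv2.putText(c,str(x),(int((x-x0+.5)*s),10),0,.35,(0,255,255));cv2.line(c,(int((x-x0+.5)*s),12),(int((x-x0+.5)*s),18),(0,255,255))
    for y in range((y0+9)//10*10,y0+h,10):
        cv2.putText(c,str(y),(0,int((y-y0+.5)*s)+4),0,.35,(0,255,255))
        cv2.line(c,(24,int((y-y0+.5)*s)),(30,int((y-y0+.5)*s)),(0,255,255))
    cv2.imwrite(f"pics/{n}.png",c)
z(a,325,130,70,110,5.4,"ztc");z(a,95,165,140,90,5.5,"ztm")
z(b,160,165,85,90,6.5,"zsc");z(b,300,210,145,110,5.4,"zsm")
```

```text
(no output)
```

View pics/ztc.png

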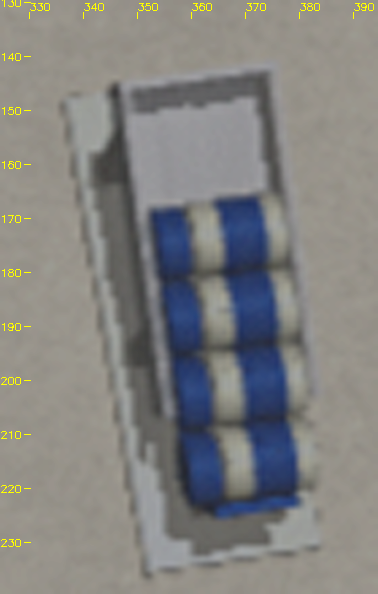

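View pics/ztm.png

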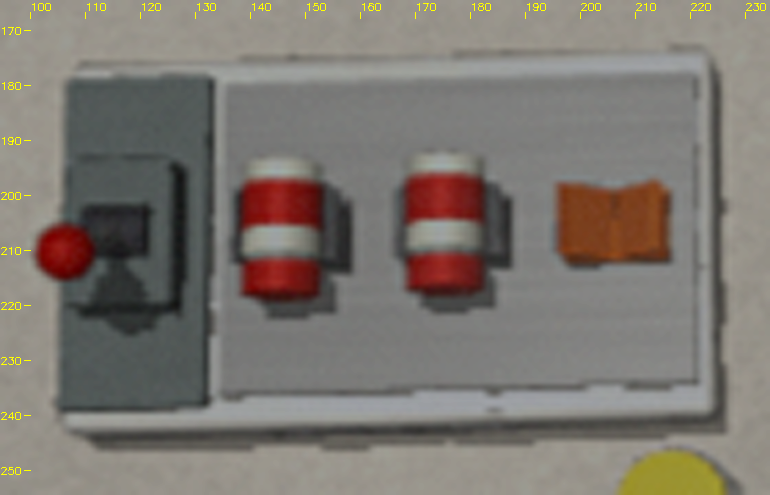

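View pics/zsc.png

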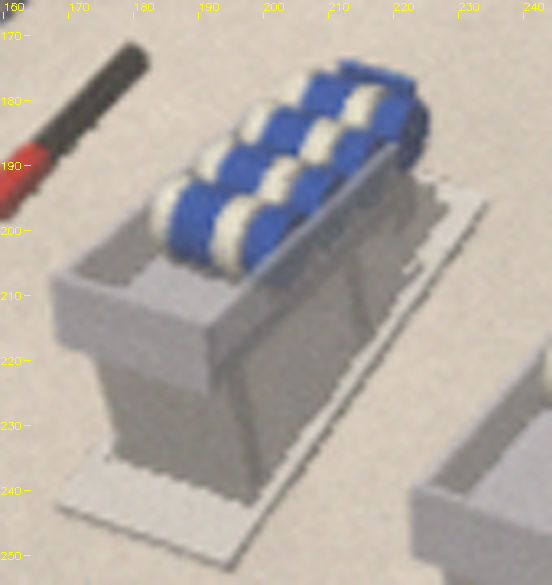

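View pics/zsm.png

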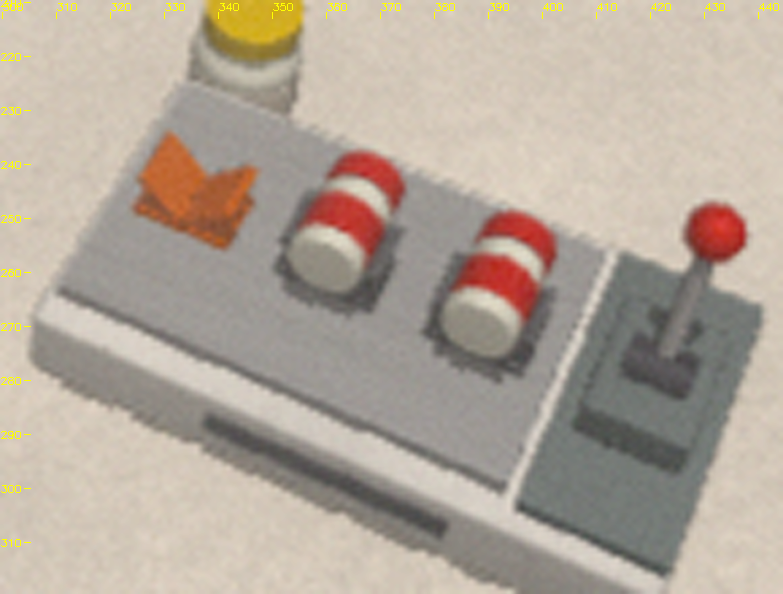

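```bash
cat > h.py <<'E'
import numpy as np,cv2,json
from cell import env
from scipy.optimize import least_squares
C={n:env.get_calibration(n) for n in("scene","top")}
def proj(n,P):
    c=C[n];T=np.linalg.inv(np.array(c["pose"]));P=np.atleast_2d(P)
    q=P@T[:3,:3].T+T[:3,3]
    return np.c_[c["fx"]*q[:,0]/q[:,2]+c["cx"],c["fy"]*q[:,1]/q[:,2]+c["cy"]]
def fr(p,P):
    x,y,a=p;P=np.atleast_2d(P).astype(float);c,s=np.cos(a),np.sin(a)
    return np.c_[x+c*P[:,0]-s*P[:,1],y+s*P[:,0]+c*P[:,1],P[:,2]]
t=np.linspace(0,2*np.pi,24,endpoint=False)
def cyl(c,ax): # local frame, axis 'x' or 'y'
    o=[]
    for e in(-31,31):
        for k in t:
            o.append([e,18*np.cos(k),18*np.sin(k)] if ax=='x' else [18*np.cos(k),e,18*np.sin(k)])
    return np.array(o)+c
Z={"ztc":("top",325,130,5.4),"ztm":("top",95,165,5.5),"zsc":("scene",160,165,6.5),"zsm":("scene",300,210,5.4)}
def zp(k,P):
    n,x,y,s=Z[k];q=proj(n,P);return (q-[x,y]+.5)*s   # in zoom px
def slot(k): d=36.2*k;return np.array([d*np.cos(.21),0,75+d*np.sin(.21)])
def bb(q): return np.r_[q.min(0),q.max(0)]
E
cat > fit.py <<'E'
from h import *
def rc(p):
    r=[]
    for k,P,o in(("ztc",(195,45,8),(65,100)),("ztc",(-55,45,8),(148,572)),("ztc",(-55,-45,8),(320,545)),
                 ("zsc",(195,-45,8),(55,505)),("zsc",(195,45,8),(232,566)),("zsc",(-55,45,8),(490,203))):
        r+=list((zp(k,fr(p,P))[0]-o)/Z[k][3])
    return np.array(r)
sc=least_squares(rc,[600,-200,0.]);print("chute",sc.x,sc.fun.round(2))
def rm(p):
    r=[]
    for k,c,o in(("ztm",(0,40,93),(240,157,323,300)),("ztm",(0,-35,93),(405,152,485,296)),
                 ("zsm",(0,-35,93),(287,150,405,293)),("zsm",(0,40,93),(440,210,556,358))):
        r+=list((bb(zp(k,fr(p[:3],cyl(c,'x'))))-o)/Z[k][3])
    th=p[3]; L=80
    P=fr(p[:3],[L*np.sin(th),118,82+L*np.cos(th)])
    r+=list((zp("ztm",P)[0]-(65,251))/5.5);r+=list((zp("zsm",P)[0]-(715,232))/5.4)
    return np.array(r)
sm=least_squares(rm,[600,200,0.,-.4],loss='soft_l1');print("mixer",sm.x,rm(sm.x).round(2),"lever",.5+sm.x[3]/(2*np.arcsin(38/80)))
json.dump([list(sc.x),list(sm.x)],open("fit.json","w"))
def draw(k,sets,lines):
    im=cv2.imread(f"pics/{k}.png")
    for S in sets: cv2.polylines(im,[cv2.convexHull(zp(k,S).astype(np.float32)).astype(int)],1,(0,255,0),1)
    for S in lines: cv2.polylines(im,[zp(k,S).astype(int)],1,(255,0,255),1)
    cv2.imwrite(f"pics/{k}_f.png",im)
p=sc.x
for k in("ztc","zsc"):
    draw(k,[fr(p,cyl(slot(i),'y')) for i in range(4)],[fr(p,[(195,45,8),(-55,45,8),(-55,-45,8),(195,-45,8)])])
p=sm.x[:3]
for k in("ztm","zsm"):
    draw(k,[fr(p,cyl((0,y,93),'x')) for y in(40,-35)],[fr(p,[(17,-135.5,89),(17,-84.5,89),(-17,-84.5,89),(-17,-135.5,89)]),fr(p,[(90,155,0),(90,-155,0),(-90,-155,0),(-90,155,0)]),fr(p,[(75,30,60),(75,-155,60),(-75,-155,60),(-75,30,60)])])
E
python3 fit.py
python3 -c "
import cv2,numpy as np
for a,b,n in(('ztc','zsc','c'),('ztm','zsm','m')):
    A=cv2.imread(f'pics/{a}_f.png');B=cv2.imread(f'pics/{b}_f.png')
    if n=='c':
        H=np.zeros((600,A.shape[1]+B.shape[1],3),np.uint8);H[:A.shape[0],:A.shape[1]]=A;H[:B.shape[0],A.shape[1]:]=B;H=cv2.resize(H,(800,int(600*800/H.shape[1])));cv2.imwrite('pics/c_f.png',H)
"
```

```text
chute [ 5.25032765e+02 -2.78075949e+02  1.70831194e-01] [-0.92 -0.97 -0.48 -0.08  0.31 -0.09 -0.25 -0.47 -0.29 -0.4   0.19 -1.55]
mixer [ 5.19510140e+02  2.52820032e+02  5.22017763e-02 -2.36387424e-01] [ 0.14 -0.19 -0.04  0.35  0.02 -0.22 -0.04  0.12 -0.23 -0.24  0.1   0.23
 -0.37 -0.22  0.36  0.22 -0.17 -0.06  0.07 -0.11] lever 0.2612074725443374
```

View pics/c_f.png

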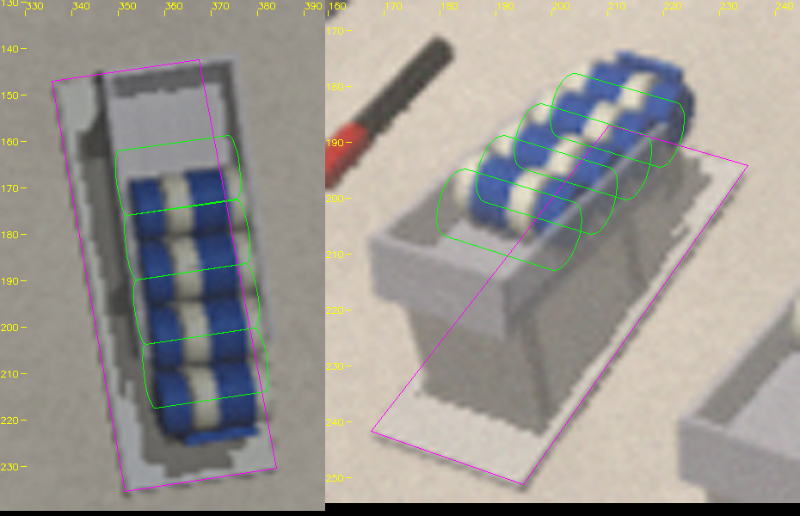

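View pics/ztm_f.png

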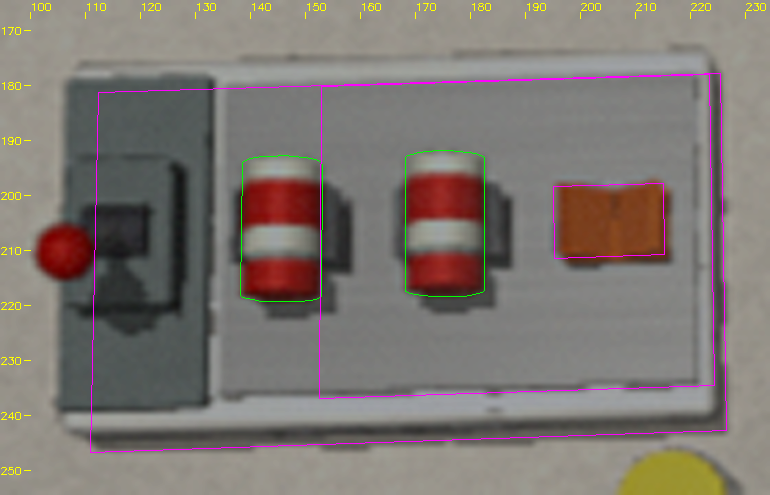

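View pics/zsm_f.png

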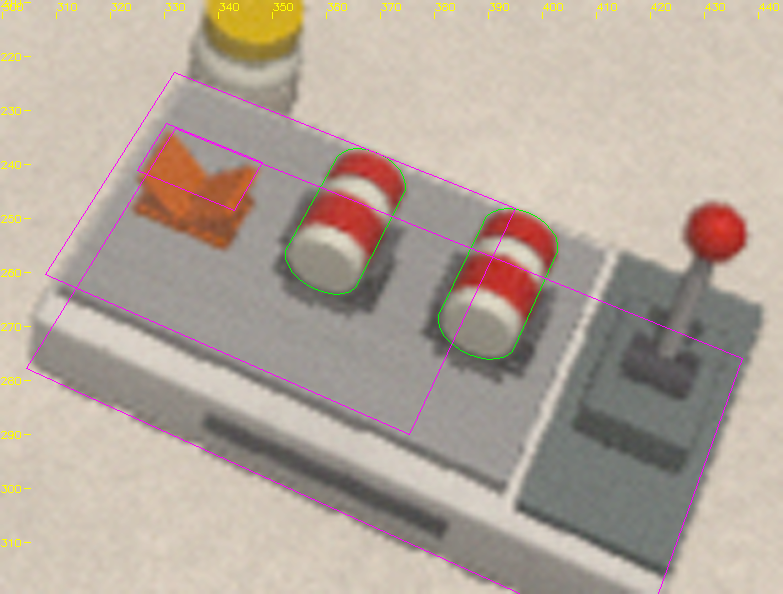

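```bash
cat > fit2.py <<'E'
from h import *
def rc(p4):
    p=p4[:3];f=p4[3]
    r=[]
    for k,P,o in(("ztc",(125+f,45,8),(65,100)),("ztc",(f-125,45,8),(148,572)),("ztc",(f-125,-45,8),(320,545)),
                 ("zsc",(125+f,-45,8),(55,508)),("zsc",(125+f,45,8),(232,566)),("zsc",(f-125,45,8),(490,203))):
        r+=list((zp(k,fr(p,P))[0]-o)/Z[k][3]*.4)
    B=lambda k,i:bb(zp(k,fr(p,cyl(slot(i),'y'))))
    a=B("ztc",3);r+=[(a[0]-150)/5.4,(a[1]-193)/5.4]
    a=B("ztc",0);r+=[(a[0]-180)/5.4,(a[2]-319)/5.4]
    a=B("zsc",3);r+=[(a[0]-152)/6.5,(a[3]-277)/6.5]
    a=B("zsc",0);r+=[(a[2]-429)/6.5]
    return np.array(r)
sc=least_squares(rc,[500,-278,0.17,90.],loss='soft_l1',f_scale=.5);print("chute",sc.x,rc(sc.x).round(2))
p=sc.x[:3];f=sc.x[3]
d=json.load(open("fit.json"));d[0]=list(sc.x);json.dump(d,open("fit.json","w"))
ims=[]
for k in("ztc","zsc"):
    im=cv2.imread(f"pics/{k}.png")
    for i in range(4): cv2.polylines(im,[cv2.convexHull(zp(k,fr(p,cyl(slot(i),'y'))).astype(np.float32)).astype(int)],1,(0,255,0),1)
    cv2.polylines(im,[zp(k,fr(p,[(125+f,45,8),(f-125,45,8),(f-125,-45,8),(125+f,-45,8)])).astype(int)],1,(255,0,255),1)
    c,s=np.cos(.21),np.sin(.21)
    S=[(-18*c-16*s,y,75-18*s+16*c) for y in(-20,20)]+[(-24*c-16*s,y,75-24*s+16*c) for y in(20,-20)]
    cv2.polylines(im,[zp(k,fr(p,S)).astype(int)],1,(0,255,255),1)
    ims.append(im)
H=np.zeros((600,sum(i.shape[1] for i in ims),3),np.uint8);x=0
for i in ims: H[:i.shape[0],x:x+i.shape[1]]=i;x+=i.shape[1]
cv2.imwrite('pics/c_f2.png',cv2.resize(H,(800,int(600*800/x))))
E
python3 fit2.py
```

```text
chute [ 5.06250639e+02 -2.83811272e+02  1.75160497e-01  8.92470349e+01] [-0.14 -0.36  0.2  -0.03  0.5  -0.09 -0.28 -0.44 -0.28 -0.27 -0.19 -0.74
 -0.86  0.43 -0.38  1.04 -0.34  0.99  0.5 ]
```

View pics/c_f2.png

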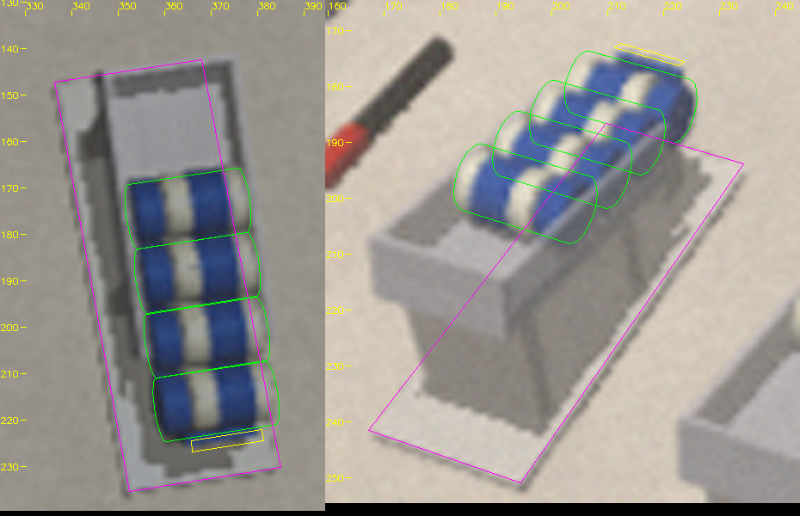

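Run:
```python
from h import *
p=np.array(json.load(open("fit.json"))[0])[:3]
for n,x0,y0,w,h in(("top",350,160,38,78),("scene",180,170,50,40)):
    s=7.5 if n=="top" else 15
    im=cv2.imread(f"pics/{n}0.png")[y0:y0+h,x0:x0+w]
    c=cv2.convertScaleAbs(cv2.resize(im,None,fx=s,fy=s,interpolation=cv2.INTER_CUBIC),alpha=1.7)
    c2=c.copy()
    for i in range(4):
        q=(proj(n,fr(p,cyl(slot(i),'y')))-[x0,y0]+.5)*s
        cv2.polylines(c2,[cv2.convexHull(q.astype(np.float32)).astype(int)],1,(0,255,0),1)
    cv2.imwrite(f"pics/zz_{n}.png",np.hstack([c,c2]) if n=="top" else c)
```

```text
(no output)
```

View pics/zz_top.png

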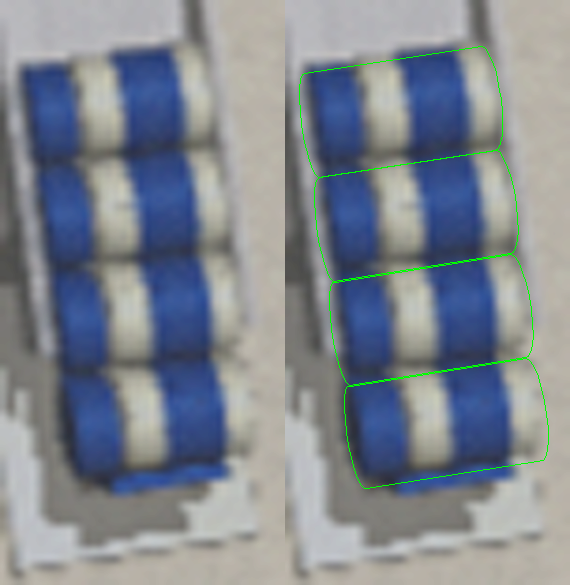

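View pics/zz_scene.png

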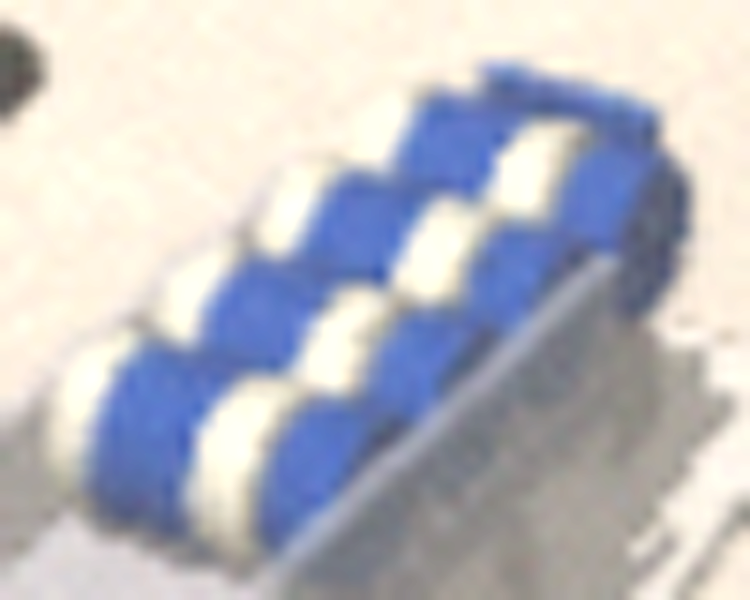

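```bash
cat > go.py <<'E'
import sys
from h import *
from scipy.spatial.transform import Rotation as Ro
# usage: go.py x y z yaw   (TCP target; yaw = direction of tool z in world plane, mod pi)
def main():
    s=env.state();R=Ro.from_euler('xyz',s["tcp_rot"])
    x,y,z,a=map(float,sys.argv[1:5])
    best=None
    for k in(-1,0,1,2):
        zz=np.array([np.cos(a+k*np.pi),np.sin(a+k*np.pi),0]);xx=np.array([0,0,-1.])
        T=Ro.from_matrix(np.c_[xx,np.cross(zz,xx),zz]);w=(R.inv()*T).as_rotvec()
        if best is None or np.linalg.norm(w)<np.linalg.norm(best[0])-.01: best=(w,T)
    d=np.array([x,y,z])-s["eef_pos"]
    print("t",round(s["t"],2),"pos",s["eef_pos"].round(1),"j",s["joints"].round(2),"ft",s["ft_force"].round(1),"open",round(s["opening"],3))
    print("tool shift",R.inv().apply(d).round(1),"turn",best[0].round(3),"tool y world",R.apply([0,1,0]).round(3),"z",R.apply([0,0,1]).round(3),"world d",d.round(1))
main()
E
python3 go.py 507 -282 240 1.73
python3 - <<'E'
from h import *
m=np.array(json.load(open("fit.json"))[1])
print(fr(m[:3],[0,-110,93]),fr(m[:3],[80*np.sin(m[3]),118,82+80*np.cos(m[3])]))
E
```

```text
t 0.1 pos [182.7 597.5 239.1] j [ 1.17  0.49  1.56  0.    1.09 -0.11] ft [-0.4  0.1  0. ] open 1.001
tool shift [-2.000e-01 -5.674e+02 -7.462e+02] turn [-0.456 -0.001 -0.   ] tool y world [-0.956  0.293  0.   ] z [ 0.293  0.956 -0.001] world d [ 324.3 -879.5    0.9]
[[525.24972761 142.96987426  93.        ]] [[494.64328472 369.68171674 159.77522827]]
```

>>> step_arm --pt "0 -50 -30 0 0 0" --pt "0 -50 -30 0 0 0" --pt "0 -50 -30 0 0 0" --pt "0 -50 -30 0 0 0" --pt "0 -50 -30 0 0 0" --pt "0 -50 -30 0 0 0" --pt "0 -50 -30 0 0 0" --pt "0 -50 -30 -0.15 0 0" --grip 95

```text
t: 1.1
eef_pos: [501.8, 243.1, 237.2]
tcp_rot: [2.54, 1.567, -2.31]
ft_force: [0.4, 1.5, -0.3]
opening: 0.994
```

```bash
python3 go.py 507 -282 240 1.73
```

```text
t 1.1 pos [501.8 243.1 237.2] j [ 0.33  0.4   1.73 -0.    1.02 -1.1 ] ft [ 0.4  1.5 -0.3] open 0.994
tool shift [  -1.5  -77.  -519.5] turn [-0.296 -0.003 -0.002] tool y world [-0.991  0.137  0.002] z [ 0.137  0.991 -0.003] world d [   5.2 -525.1    2.8]
```

>>> step_arm --pt "0 -5 -60 0 0 0" --pt "0 -5 -60 0 0 0" --pt "0 -5 -60 -0.1 0 0" --pt "0 -5 -60 -0.1 0 0" --pt "0 0 -60 -0.1 0 0" --pt "0 5 -60 0 0 0" --pt "0 10 -60 0 0 0" --pt "0 10 -40 0 0 0"

```text
t: 2.1
eef_pos: [502.5, -234.8, 236.5]
tcp_rot: [1.946, 1.566, -2.592]
ft_force: [-0.3, 1.0, 0.2]
opening: 1.0
```

```bash
python3 go.py 507 -282 180 1.73
```

```text
t 2.1 pos [ 502.5 -234.8  236.5] j [-0.55  0.4   1.74 -0.    1.01 -2.3 ] ft [-0.3  1.   0.2] open 1.0
tool shift [ 56.6   3.5 -47.1] turn [ 0.015 -0.002 -0.004] tool y world [-0.985 -0.173  0.004] z [-0.173  0.985 -0.002] world d [  4.5 -47.2 -56.5]
```

>>> step_arm --pt "0 1 -24 0.015 0 0" --pt "10 3 -20 0 0 0" --pt "35 0 -4 0 0 0" --pt "35 0 0 0 0 0" --pt "0 0 0 0 0 0"

```text
t: 2.72
eef_pos: [506.6, -285.3, 152.3]
tcp_rot: [1.596, 1.566, -2.959]
ft_force: [-0.0, -0.3, 1.1]
opening: 0.996
```

```bash
python3 go.py 507 -282 69 1.73
cat > look.py <<'E'
import sys
from h import *
tag=sys.argv[1]; ws=[]
for n,(x0,y0,w,h) in zip(("top","scene"),eval(sys.argv[2])):
    im=env.read_camera(n)[:,:,::-1];cv2.imwrite(f"pics/{n}_{tag}.png",im)
    s=min(400/w,580/h);c=cv2.convertScaleAbs(cv2.resize(im[y0:y0+h,x0:x0+w],None,fx=s,fy=s,interpolation=cv2.INTER_CUBIC),alpha=1.6)
    H=np.zeros((580,400,3),np.uint8);H[:c.shape[0],:c.shape[1]]=c;ws.append(H)
cv2.imwrite(f"pics/look_{tag}.png",np.hstack(ws))
E
python3 look.py 1 "((320,140,80,110),(150,130,100,110))"
```

```text
t 2.73 pos [ 506.6 -285.3  152.3] j [-0.62  0.53  1.76 -0.    0.86 -2.35] ft [-0.  -0.3  1.1] open 0.996
tool shift [83.3 -1.4  3.2] turn [-0.002 -0.    -0.005] tool y world [-0.988 -0.156  0.005] z [-0.156  0.988 -0.   ] world d [  0.4   3.3 -83.3]
```

View pics/look_1.png

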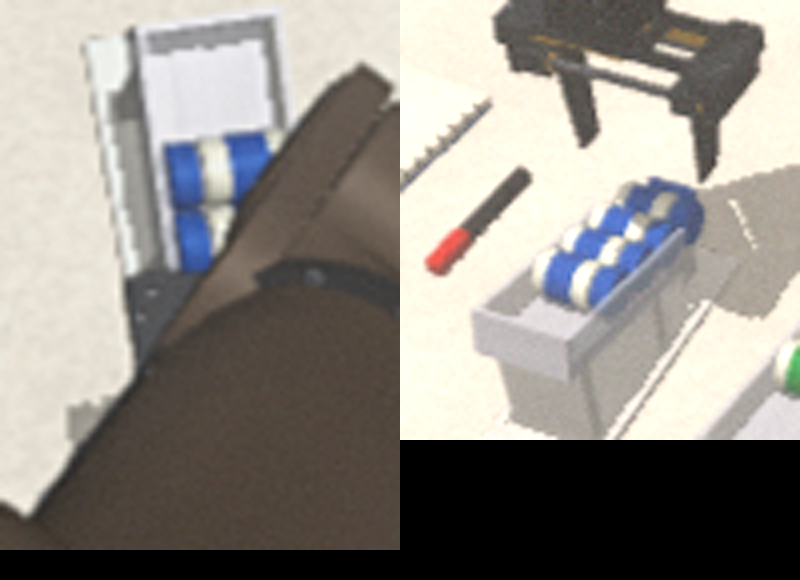

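Run:
```python
from h import *
x0,y0,w,h=150,130,100,110
im=cv2.imread("pics/scene_1.png")[y0:y0+h,x0:x0+w];s=7
c=cv2.convertScaleAbs(cv2.resize(im,None,fx=s,fy=s,interpolation=cv2.INTER_CUBIC),alpha=1.6)
d=lambda P,col:cv2.polylines(c,[((proj("scene",P)-[x0,y0]+.5)*s).astype(int)],1,col,1)
p=(506.6,-285.3,.157)
for sg in(-1,1):
    d(fr(p,[(a,sg*b,127.3) for a,b in((-10,47.3),(10,47.3),(10,59.3),(-10,59.3))]),(255,0,255))
p=(507,-282,.16)
for i in range(4):
    q=(proj("scene",fr(p,cyl(slot(i),'y')))-[x0,y0]+.5)*s
    cv2.polylines(c,[cv2.convexHull(q.astype(np.float32)).astype(int)],1,(0,255,0),1)
cv2.imwrite("pics/s1.png",c[:560])
```

```text
(no output)
```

View pics/s1.png

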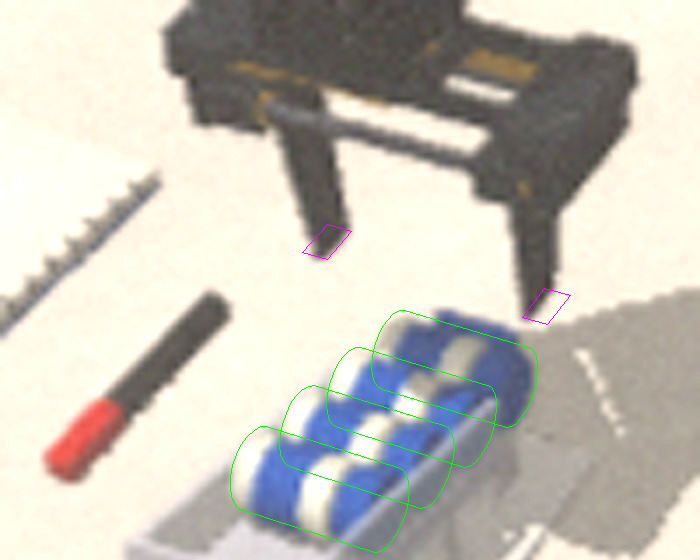

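>>> step_arm --pt "30 -1 3 0 0 0.005" --pt "25 0 0 0 0 0" --pt "12 0 0 0 0 0" --pt "4 0 0 0 0 0" --pt "0 0 0 0 0 0"

```text
t: 3.45
eef_pos: [511.7, -284.0, 89.4]
tcp_rot: [-3.03, 1.559, -1.3]
ft_force: [0.3, -0.2, -0.0]
opening: 1.003
```

```bash
python3 go.py 507 -282 81 1.73;python3 look.py 2 "((320,140,80,110),(170,150,75,80))"
```

```text
t 3.45 pos [ 511.7 -284.    89.4] j [-0.62  0.62  1.8  -0.01  0.71 -2.34] ft [ 0.3 -0.2 -0. ] open 1.003
tool shift [8.4 4.4 2.8] turn [-0.    -0.011  0.001] tool y world [-0.987 -0.158 -0.001] z [-0.158  0.987 -0.011] world d [-4.7  2.  -8.4]
```

View pics/look_2.png

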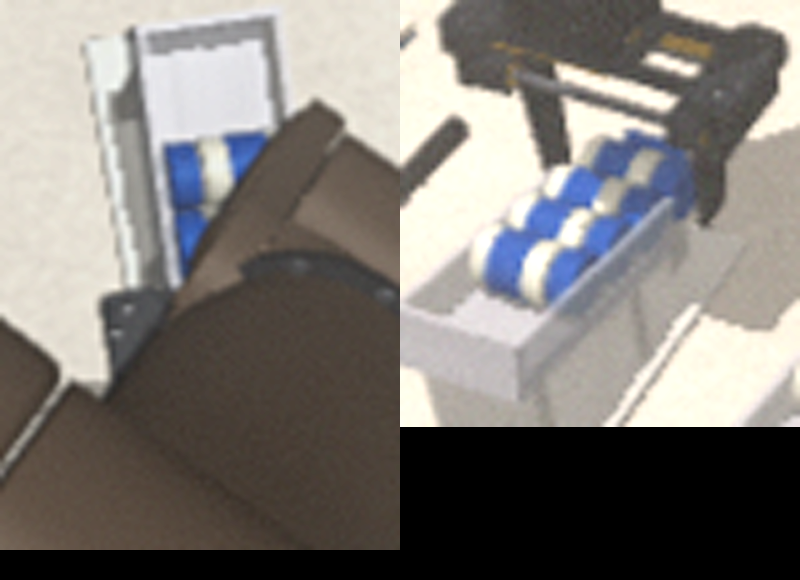

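>>> step_arm --pt "6 5 3 0 -0.011 0" --pt "3 0 0 0 0 0" --pt "0 0 0 0 0 0"

```text
t: 3.92
eef_pos: [506.0, -282.0, 80.8]
tcp_rot: [-1.814, 1.568, -0.084]
ft_force: [0.5, 0.8, 0.7]
opening: 1.002
```

```bash
python3 go.py 507 -282 81 1.73
```

```text
t 3.92 pos [ 506.  -282.    80.8] j [-0.62  0.63  1.82  0.    0.69 -2.35] ft [0.5 0.8 0.7] open 1.002
tool shift [-0.2 -1.  -0.1] turn [-0.    -0.001  0.002] tool y world [-0.987 -0.158 -0.002] z [-0.158  0.987 -0.001] world d [1.  0.  0.2]
```

>>> step_arm --pt "0 0 0 0 0 0" --pt "0 0 0 0 0 0" --pt "0 0 0 0 0 0" --pt "0 0 0 0 0 0" --pt "0 0 0 0 0 0" --pt "0 0 0 0 0 0" --grip 40

```text
t: 4.68
eef_pos: [506.2, -282.2, 80.9]
tcp_rot: [-1.917, 1.568, -0.187]
ft_force: [0.6, 0.2, -0.5]
opening: 0.654
```

```bash
python3 go.py 507 -282 81 1.73
```

```text
t 4.67 pos [ 506.2 -282.2   80.9] j [-0.62  0.63  1.82  0.    0.69 -2.35] ft [ 0.6  0.2 -0.5] open 0.654
tool shift [-0.1 -0.8  0. ] turn [-0.    -0.001  0.002] tool y world [-0.987 -0.158 -0.002] z [-0.158  0.987 -0.001] world d [0.8 0.2 0.1]
```

Opening of 62 mm: gripped, with no side force. Now I lift.

>>> step_arm --pt "-8 0 0 0 0 0" --pt "-14 0 0 0 0 0" --pt "-18 0 0 0 0 0" --pt "-25 0 0 0 0 0" --pt "-30 0 0 0 0 0" --pt "-30 0 0 0 0 0" --pt "-15 0 0 0 0 0" --pt "0 0 0 0 0 0"

```text
t: 5.68
eef_pos: [505.8, -281.8, 230.9]
tcp_rot: [-2.114, 1.565, -0.384]
ft_force: [0.1, -0.6, -1.1]
opening: 0.65
```

```bash
python3 go.py 525 143 220 0.052;python3 look.py 3 "((320,140,80,110),(160,120,90,110))"
```

```text
t 5.67 pos [ 505.8 -281.8  230.9] j [-0.62  0.43  1.69  0.    1.01 -2.35] ft [ 0.1 -0.6 -1.1] open 0.65
tool shift [ 10.  -86.2 416.5] turn [-1.464 -0.006  0.002] tool y world [-0.987 -0.158 -0.005] z [-0.158  0.987 -0.003] world d [ 19.2 424.8 -10.9]
```

View pics/look_3.png

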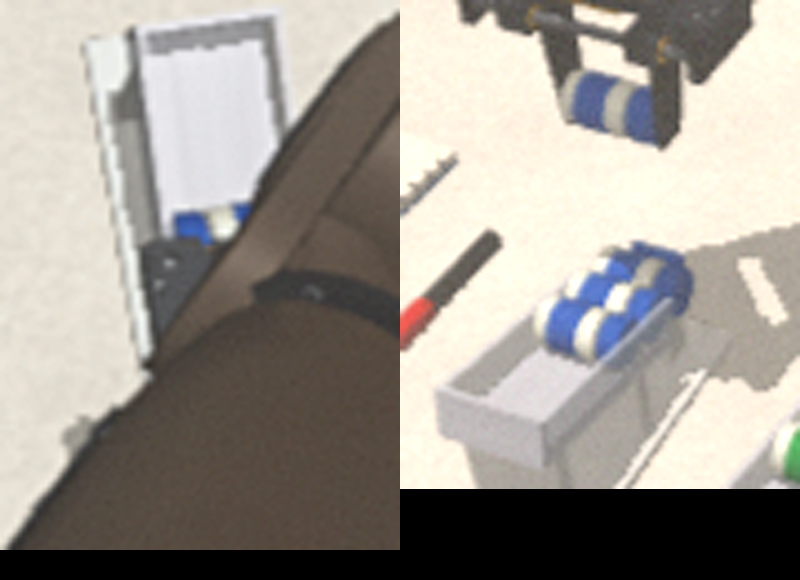

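>>> step_arm --pt "0 -10 51 0.1 0 0" --pt "0 -4 52 0.18 0 0" --pt "0 5 52 0.18 0 0" --pt "0 14 50 0.18 0 0" --pt "0 23 47 0.18 0 0" --pt "0 31 42 0.18 0 0" --pt "0 38 35 0.18 0 0" --pt "0 30 20 0.18 0 0"

```text
t: 6.78
eef_pos: [515.5, 117.5, 219.8]
tcp_rot: [2.566, 1.559, 2.927]
ft_force: [0.6, -0.3, -0.4]
opening: 0.652
```

```bash
python3 go.py 525 143 200 0.052
```

```text
t 6.78 pos [515.5 117.5 219.8] j [ 0.1   0.38  1.81  0.    0.96 -0.27] ft [ 0.6 -0.3 -0.4] open 0.652
tool shift [19.8 20.4 18.1] turn [ 0.309 -0.011 -0.005] tool y world [-0.353  0.936  0.006] z [ 0.936  0.353 -0.01 ] world d [  9.5  25.5 -19.8]
```

>>> step_arm --pt "10 20 18 0.16 -0.01 0" --pt "10 0 0 0.15 0 0" --pt "20 0 0 0 0 0" --pt "0 0 0 0 0 0"

```text
t: 7.28
eef_pos: [523.3, 146.6, 173.9]
tcp_rot: [2.661, 1.561, 2.703]
ft_force: [0.4, 0.6, 0.2]
opening: 0.654
```

```bash
python3 go.py 525.2 143 130 0.052
```

```text
t 7.28 pos [523.3 146.6 173.9] j [0.15 0.46 1.83 0.01 0.86 0.1 ] ft [0.4 0.6 0.2] open 0.654
tool shift [43.9 -3.8  2.2] turn [-0.01  -0.009 -0.005] tool y world [-0.042  0.999  0.005] z [ 0.999  0.042 -0.009] world d [  1.9  -3.6 -43.9]
```

>>> step_arm --pt "20 -3 2 -0.01 -0.009 -0.005" --pt "18 0 0 0 0 0" --pt "0 0 0 0 0 0" --pt "0 0 0 0 0 0"

```text
t: 7.78
eef_pos: [525.7, 143.3, 135.9]
tcp_rot: [-2.213, 1.57, -2.16]
ft_force: [0.8, 0.2, 0.1]
opening: 0.653
```

```bash
python3 go.py 525.2 143 99 0.052;python3 look.py 4 "((160,160,75,100),(290,180,90,110))"
python3 - <<'E'
from h import *
s=env.state()["eef_pos"]
x0,y0,w,h=290,180,100,85;sc=8
c=cv2.convertScaleAbs(cv2.resize(cv2.imread("pics/scene_4.png")[y0:y0+h,x0:x0+w],None,fx=sc,fy=sc,interpolation=cv2.INTER_CUBIC),alpha=1.6)
q=(proj("scene",fr((s[0],s[1],.05),cyl((0,0,s[2]-6),'x')))-[x0,y0]+.5)*sc
cv2.polylines(c,[cv2.convexHull(q.astype(np.float32)).astype(int)],1,(0,255,0),1)
cv2.imwrite("pics/s4.png",c[:600])
E
```

```text
t 7.78 pos [525.7 143.3 135.9] j [ 0.15  0.51  1.86 -0.    0.77  0.09] ft [0.8 0.2 0.1] open 0.653
tool shift [36.9 -0.3 -0.5] turn [ 0.001 -0.     0.   ] tool y world [-0.053  0.999 -0.   ] z [ 0.999  0.053 -0.   ] world d [ -0.5  -0.3 -36.9]
```

View pics/look_4.png

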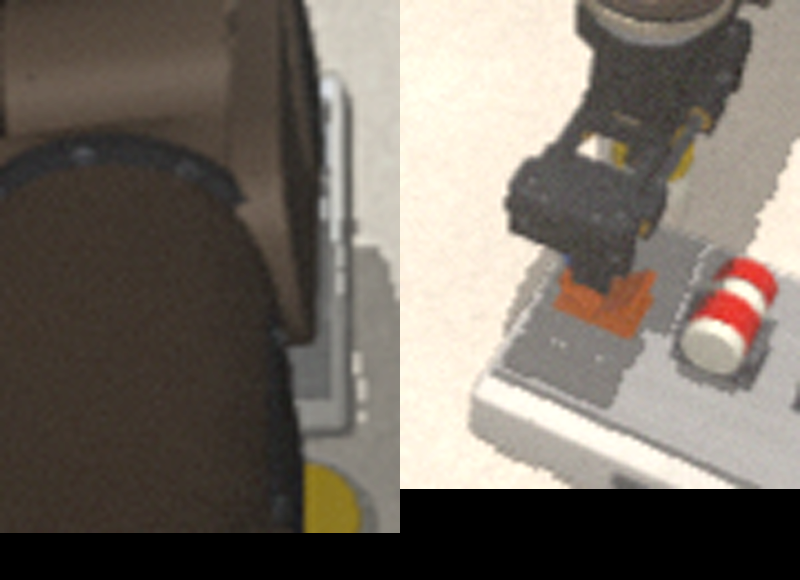

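View pics/s4.png

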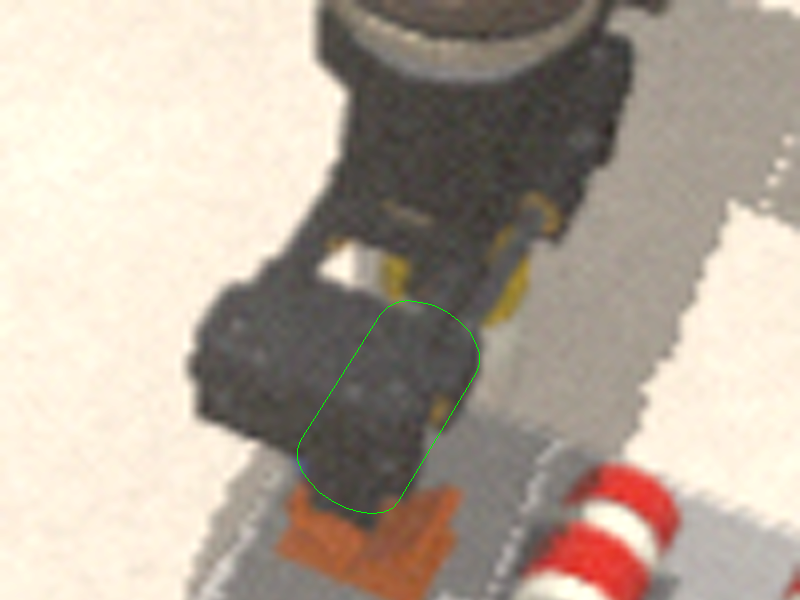

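>>> step_arm --pt "15 0 0 0 0 0" --pt "12 0 0 0 0 0" --pt "3 0 0 0 0 0" --pt "0 0 0 0 0 0"

```text
t: 8.38
eef_pos: [525.8, 143.4, 104.2]
tcp_rot: [-0.499, 1.57, -0.446]
ft_force: [0.6, -0.3, -0.6]
opening: 0.653
```

```bash
python3 go.py 525.2 143 99 0.052
python3 - <<'E'
from h import *
print(least_squares(lambda p:proj("top",[p[0],p[1],70])[0]-(217,258),[400,100]).x)
E
```

```text
t 8.38 pos [525.8 143.4 104.2] j [ 0.15  0.56  1.89 -0.    0.69  0.09] ft [ 0.6 -0.3 -0.6] open 0.653
tool shift [ 5.2 -0.4 -0.6] turn [0.001 0.001 0.   ] tool y world [-0.053  0.999 -0.   ] z [0.999 0.053 0.001] world d [-0.6 -0.4 -5.2]
[391.13224795 109.83814385]
```

Pot is clear (its edge is at x≈421). Now I lower gently.

>>> step_arm --pt "2 -0.4 -0.6 0 0 0" --pt "1.5 0 0 0 0 0" --pt "0 0 0 0 0 0"

```text
t: 8.75
eef_pos: [525.8, 143.8, 102.4]
tcp_rot: [0.268, 1.567, 0.32]
ft_force: [0.9, 0.0, -0.8]
opening: 0.651
```

>>> step_arm --pt "1 0 0 0 0 0" --pt "0 0 0 0 0 0"

```text
t: 9.0
eef_pos: [526.0, 144.0, 101.9]
tcp_rot: [0.284, 1.566, 0.336]
ft_force: [-0.5, 1.3, 0.1]
opening: 0.649
```

>>> step_arm --pt "2 -0.8 -0.6 0 0 0" --pt "0 0 0 0 0 0"

```text
t: 9.25
eef_pos: [526.2, 143.9, 101.6]
tcp_rot: [0.322, 1.563, 0.373]
ft_force: [-0.2, -0.4, -0.7]
opening: 0.648
```

```bash
python3 go.py 525.2 143 99 0.052
```

```text
t 9.25 pos [526.2 143.9 101.6] j [0.15 0.56 1.89 0.   0.68 0.09] ft [-0.2 -0.4 -0.7] open 0.648
tool shift [ 2.6 -0.9 -1. ] turn [-0.     0.008 -0.003] tool y world [-0.052  0.999  0.003] z [0.999 0.052 0.008] world d [-1.  -0.9 -2.6]
```

>>> step_arm --pt "2 -1 -1 0 0.008 -0.003" --pt "2 -0.5 -0.5 0 0 0" --pt "0.5 0 0 0 0 0"

```text
t: 9.62
eef_pos: [526.4, 144.3, 101.0]
tcp_rot: [0.356, 1.564, 0.407]
ft_force: [-0.8, 0.4, 0.8]
opening: 0.653
```

```bash
python3 go.py 525.2 143 99 0.052
```

```text
t 9.62 pos [526.4 144.3 101. ] j [0.15 0.56 1.89 0.   0.68 0.09] ft [-0.8  0.4  0.8] open 0.653
tool shift [ 2.  -1.3 -1.3] turn [-0.001  0.006 -0.002] tool y world [-0.051  0.999  0.002] z [0.999 0.051 0.006] world d [-1.2 -1.3 -2. ]
```

Run:
```python
from h import *
print([ (env.state()["eef_pos"].round(2).tolist(),env.state()["ft_force"].round(1).tolist(),env.state()["moment"].round(2).tolist(),env.state()["tau"].round(2).tolist())])
x0,y0,w,h=300,195,80,65;sc=9
im=env.read_camera("scene")[:,:,::-1];cv2.imwrite("pics/scene_5.png",im)
c=cv2.convertScaleAbs(cv2.resize(im[y0:y0+h,x0:x0+w],None,fx=sc,fy=sc,interpolation=cv2.INTER_CUBIC),alpha=2.2)
m=np.array(json.load(open("fit.json"))[1])[:3]
q=(proj("scene",fr(m,cyl((0,-110,93),'x')))-[x0,y0]+.5)*sc
cv2.polylines(c,[cv2.convexHull(q.astype(np.float32)).astype(int)],1,(0,255,0),1)
cv2.imwrite("pics/s5.png",c)
```

```text
[([526.43, 144.32, 100.99], [-0.8, 0.4, 0.8], [0.01, 0.21, -0.04], [-0.57, -56.83, -17.48, -0.08, -0.25, -0.03])]
```

View pics/s5.png

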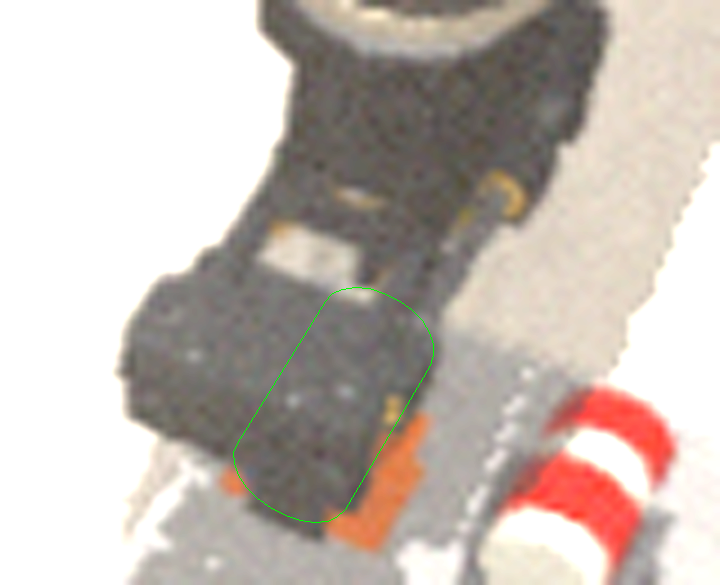

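>>> step_arm --pt "3 0 0 0 0.006 -0.002"

```text
t: 9.8
eef_pos: [526.9, 145.0, 99.5]
tcp_rot: [0.588, 1.568, 0.638]
ft_force: [-7.0, 9.3, 29.9]
opening: 0.652
```

>>> step_arm --pt "3 0 0 0 0 0"

```text
t: 9.93
eef_pos: [527.2, 145.9, 98.3]
tcp_rot: [0.57, 1.566, 0.62]
ft_force: [-8.5, 9.8, 31.4]
opening: 0.65
```

>>> step_arm --pt "-1 0 -1 0 0.004 0" --pt "0 0 0 0 0 0"

```text
t: 10.18
eef_pos: [526.2, 145.7, 99.2]
tcp_rot: [1.654, 1.569, 1.704]
ft_force: [0.7, 0.1, -0.2]
opening: 0.647
```

```bash
python3 go.py 525.2 145.5 99 0.052
```

```text
t 10.18 pos [526.2 145.7  99.2] j [0.15 0.57 1.89 0.   0.69 0.1 ] ft [ 0.7  0.1 -0.2] open 0.647
tool shift [ 0.2 -0.1 -1.1] turn [-0.002 -0.    -0.002] tool y world [-0.05   0.999  0.002] z [ 0.999  0.05  -0.   ] world d [-1.  -0.2 -0.2]
```

>>> step_arm --pt "2.5 1 -1 0 0 0"

```text
t: 10.3
eef_pos: [526.1, 146.1, 98.2]
tcp_rot: [0.576, 1.568, 0.627]
ft_force: [-6.6, -11.6, 46.4]
opening: 0.651
```

>>> step_arm --pt "2 0 0 0 0 0"

```text
t: 10.42
eef_pos: [526.1, 146.0, 98.1]
tcp_rot: [0.443, 1.567, 0.493]
ft_force: [-13.4, 0.9, 41.5]
opening: 0.651
```

>>> step_arm --pt "-0.5 0 0 0 0.004 0" --pt "0 0 0 0 0 0"

```text
t: 10.68
eef_pos: [526.1, 145.7, 98.7]
tcp_rot: [2.173, 1.569, 2.224]
ft_force: [0.1, 1.2, 2.6]
opening: 0.652
```

>>> step_arm --pt "0 0 0 0 0 0" --pt "0 0 0 0 0 0" --pt "0 0 0 0 0 0" --grip 80

```text
t: 11.05
eef_pos: [525.8, 145.5, 97.6]
tcp_rot: [2.788, 1.568, 2.838]
ft_force: [0.2, 0.3, 0.4]
opening: 0.833
```

>>> step_arm --pt "-10 0 0 0 0 0" --pt "-20 0 0 0 0 0" --pt "-40 0 0 0 0 0" --pt "-50 0 0 0 0 0" --pt "-30 0 0 0 0 0"

```text
t: 11.68
eef_pos: [525.4, 145.2, 252.3]
tcp_rot: [3.061, 1.564, 3.111]
ft_force: [-0.8, -0.6, -0.5]
opening: 0.841
```

```bash
python3 go.py 440 369.7 230 0.052;python3 look.py 6 "((95,165,140,95),(300,180,145,120))"
```

```text
t 11.68 pos [525.4 145.2 252.3] j [0.15 0.37 1.74 0.   1.05 0.1 ] ft [-0.8 -0.6 -0.5] open 0.841
tool shift [ 22.9 228.5 -73.9] turn [-0.002 -0.006 -0.001] tool y world [-0.05   0.999  0.001] z [ 0.999  0.05  -0.006] world d [-85.4 224.5 -22.3]
```

View pics/look_6.png

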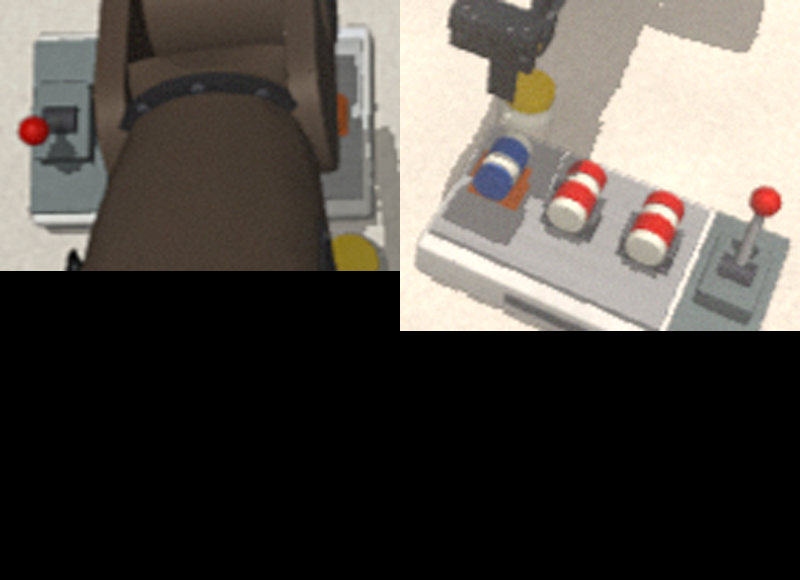

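>>> step_arm --pt "0 40 -20 0 0 0" --pt "0 50 -20 0 0 0" --pt "0 50 -20 0 0 0" --pt "0 50 -10 0 0 0" --pt "0 35 -5 0 0 0" --pt "0 0 0 0 0 0" --grip 0

```text
t: 12.52
eef_pos: [436.2, 371.6, 251.1]
tcp_rot: [-2.975, 1.566, -2.928]
ft_force: [-0.3, 0.1, -0.5]
opening: 0.268
```

```bash
python3 go.py 448.5 369 168 0.052
```

```text
t 12.53 pos [436.2 371.6 251.1] j [0.59 0.41 1.67 0.   1.07 0.54] ft [-0.3  0.1 -0.5] open 0.268
tool shift [83.1 -3.1 12.6] turn [-0.004 -0.005  0.001] tool y world [-0.048  0.999 -0.001] z [ 0.999  0.048 -0.005] world d [ 12.3  -2.6 -83.1]
```

>>> step_arm --pt "20 -2 0 0 -0.005 0" --pt "35 -1 5 0 0 0" --pt "22 0 4 0 0 0" --pt "5 0 0 0 0 0" --pt "0 0 0 0 0 0"

```text
t: 13.15
eef_pos: [445.4, 365.3, 166.1]
tcp_rot: [-2.184, 1.568, -2.137]
ft_force: [0.0, -0.6, 0.2]
opening: 0.006
```

```bash
python3 go.py 526 373 168 0.052;python3 look.py 7 "((80,165,155,95),(300,180,145,120))"
```

```text
t 13.15 pos [445.4 365.3 166.1] j [ 0.57  0.51  1.76 -0.    0.88  0.53] ft [ 0.  -0.6  0.2] open 0.006
tool shift [-2.1  3.9 80.9] turn [-0.005 -0.002  0.003] tool y world [-0.047  0.999 -0.003] z [ 0.999  0.047 -0.002] world d [80.6  7.7  1.9]
```

View pics/look_7.png

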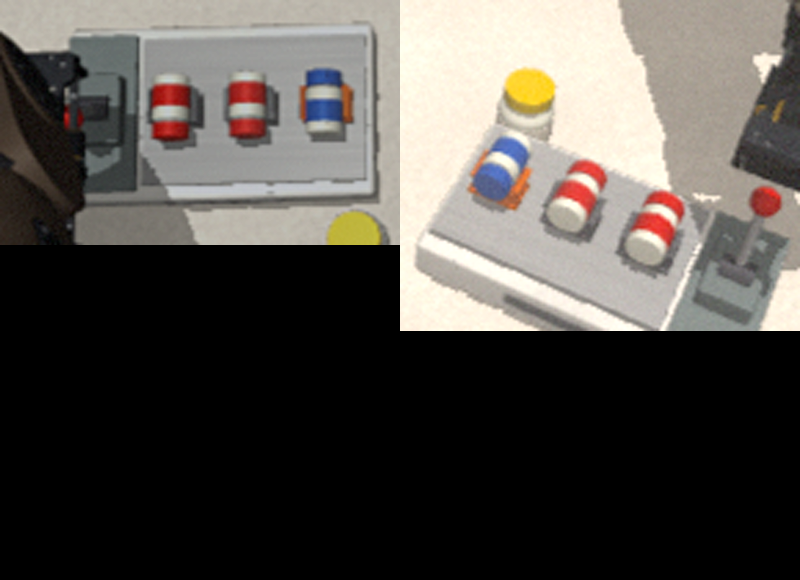

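Run:
```python
from h import *
m=np.array(json.load(open("fit.json"))[1])[:3]
o=[]
for n,x0,y0,w,h,sc in(("top",130,180,95,50,8),("scene",310,220,95,70,8)):
    c=cv2.convertScaleAbs(cv2.resize(cv2.imread(f"pics/{n}_7.png")[y0:y0+h,x0:x0+w],None,fx=sc,fy=sc,interpolation=cv2.INTER_CUBIC),alpha=1.5)
    for y in(-110,-35,40):
        q=(proj(n,fr(m,cyl((0,y,93),'x')))-[x0,y0]+.5)*sc
        cv2.polylines(c,[cv2.convexHull(q.astype(np.float32)).astype(int)],1,(0,255,0),1)
    o.append(c)
H=np.vstack(o);cv2.imwrite("pics/chk7.png",cv2.resize(H,None,fx=.62,fy=.62))
```

```text
(no output)
```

View pics/chk7.png

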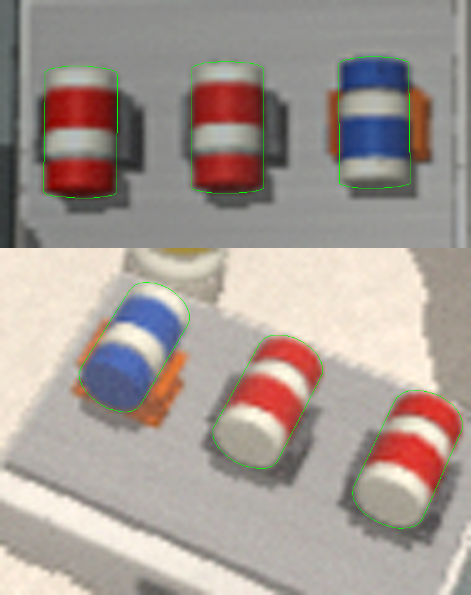

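>>> step_arm --pt "0 2 15 0 0 0" --pt "0 1 15 0 0 0" --pt "0 0 12 0 0 0" --pt "0 0 12 0 0 0" --pt "0 0 10 0 0 0"

```text
t: 13.88
eef_pos: [514.2, 372.5, 168.8]
tcp_rot: [-0.18, 1.569, -0.132]
ft_force: [-1.4, 1.4, -0.5]
opening: 0.005
```

```bash
python3 go.py 526 371 168 0.052
```

```text
t 13.88 pos [514.2 372.5 168.8] j [ 0.52  0.58  1.61 -0.    0.95  0.48] ft [-1.4  1.4 -0.5] open 0.005
tool shift [ 0.8 -2.1 11.7] turn [-0.005  0.002  0.   ] tool y world [-0.047  0.999 -0.   ] z [0.999 0.047 0.002] world d [11.8 -1.5 -0.8]
```

>>> step_arm --pt "0 -1 7 0 0 0" --pt "0 0 5 0 0 0"

```text
t: 14.12
eef_pos: [527.1, 371.8, 168.2]
tcp_rot: [-0.705, 1.57, -0.658]
ft_force: [-0.7, 0.7, -0.9]
opening: 0.005
```

>>> step_arm --pt "0 0 3 0 0 0"

```text
t: 14.25
eef_pos: [530.3, 371.9, 168.1]
tcp_rot: [-0.989, 1.57, -0.942]
ft_force: [-1.0, -0.2, 0.1]
opening: 0.006
```

>>> step_arm --pt "0 0 2 0 0 0"

```text
t: 14.38
eef_pos: [532.3, 372.0, 168.0]
tcp_rot: [-1.299, 1.57, -1.251]
ft_force: [-1.1, -0.4, -0.4]
opening: 0.003
```

```bash
python3 look.py 8 "((80,165,155,95),(380,190,80,110))"
```

```text
(no output)
```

View pics/look_8.png

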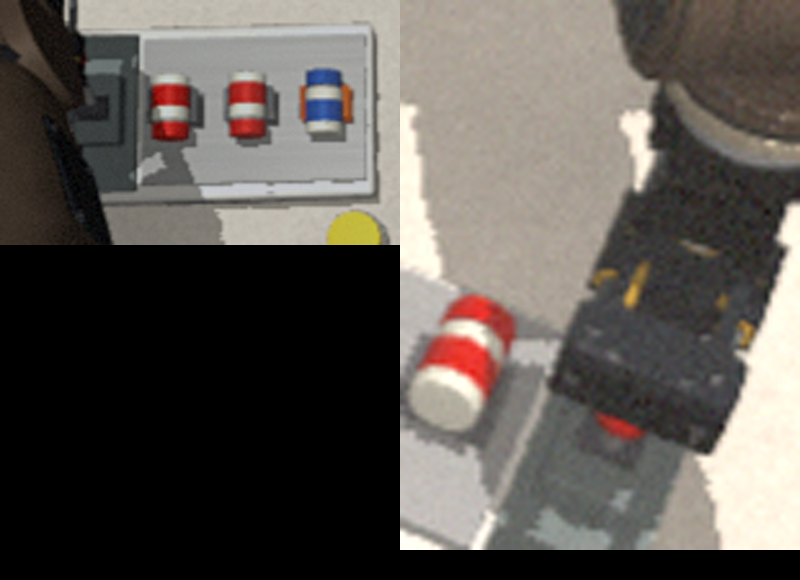

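>>> step_arm --pt "0 0 3 0 0 0"

```text
t: 14.6
eef_pos: [535.2, 372.3, 168.2]
tcp_rot: [-1.036, 1.57, -0.989]
ft_force: [-1.4, -0.4, -0.7]
opening: 0.0
```

>>> step_arm --pt "0 0 3 0 0 0"

```text
t: 14.72
eef_pos: [536.7, 372.3, 168.0]
tcp_rot: [-2.672, 1.567, -2.625]
ft_force: [-16.9, -0.1, 5.6]
opening: 0.004
```

>>> step_arm --pt "0 0 2 0 0 0"

```text
t: 14.85
eef_pos: [536.7, 372.3, 168.0]
tcp_rot: [-2.829, 1.562, -2.781]
ft_force: [-14.0, -0.7, 6.6]
opening: 0.001
```

>>> step_arm --pt "0 0 3 0 0 0"

```text
t: 14.98
eef_pos: [536.9, 372.4, 168.0]
tcp_rot: [-2.879, 1.555, -2.832]
ft_force: [-18.8, -2.1, 8.8]
opening: 0.002
```

>>> step_arm --pt "0 0 -10 0 0 0" --pt "0 0 -30 0 0 0" --pt "-20 0 -30 0 0 0" --pt "-50 0 -20 0 0 0" --pt "-50 30 0 0 0 0" --pt "0 50 -20 0 0 0" --pt "0 50 -20 0 0 0" --pt "0 30 0 0 0 0"

```text
t: 15.98
eef_pos: [397.4, 529.4, 295.6]
tcp_rot: [3.098, 1.562, -3.14]
ft_force: [1.1, 0.4, -0.3]
opening: 0.006
```

>>> step_arm --pt "0 50 -40 0 0 0" --pt "0 50 -40 0 0 0" --pt "0 30 -20 0 0 0" --pt "0 0 0 0 0 0" --pt "0 0 0 0 0 0"

```text
t: 16.6
eef_pos: [291.5, 655.7, 296.0]
tcp_rot: [2.735, 1.565, 2.781]
ft_force: [0.0, 0.4, 0.6]
opening: 0.003
```

```bash
python3 look.py 9 "((80,130,320,130),(150,150,300,200))"
python3 - <<'E'
from h import *
s=env.state();print(s["t"],s["eef_pos"].round(1))
m=np.array(json.load(open("fit.json"))[1])[:3];o=[]
c0=np.array(json.load(open("fit.json"))[0])[:3]; c0=np.array([507,-282,.16])
for n,x0,y0,w,h,sc in(("top",90,170,135,65,6),("scene",310,210,135,90,6)):
    c=cv2.convertScaleAbs(cv2.resize(cv2.imread(f"pics/{n}_9.png")[y0:y0+h,x0:x0+w],None,fx=sc,fy=sc,interpolation=cv2.INTER_CUBIC),alpha=1.5)
    f=lambda P:(proj(n,fr(m,P))-[x0,y0]+.5)*sc
    for y in(-110,-35,40): cv2.polylines(c,[cv2.convexHull(f(cyl((0,y,93),'x')).astype(np.float32)).astype(int)],1,(0,255,0),1)
    cv2.circle(c,tuple(f([38,118,152])[0].astype(int)),int(13*.4*sc),(0,255,255),1)
    o.append(c)
cv2.imwrite("pics/chk9.png",cv2.resize(np.vstack(o),None,fx=.62,fy=.62))
E
```

```text
16.7 [292.  655.4 296.2]
```

View pics/look_9.png

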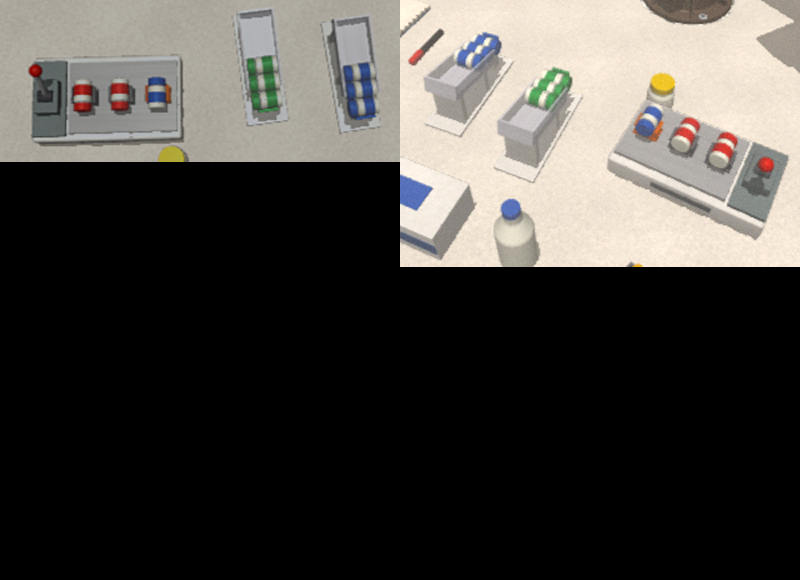

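View pics/chk9.png

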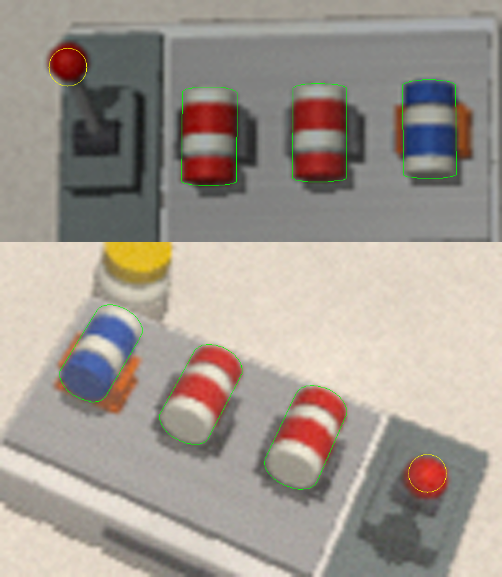

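Everything matches: the lever is at its end, the vial is seated and centred, and the next blue vials have rolled down to the stop.

```bash
python3 -c "
from cell import env
print(env.job_done())"
```

```text
the job is handed in; nothing more can be done
None
```

The job is done and handed in at about 17 s. I took the end blue vial by its flat ends and lifted it straight up. I laid it in the orange saddle, let go, and pushed the mixer lever over to its stop with the closed fingers. The arm then moved clear of everything.

**Last checks, from both cameras:**
- **Vial:** it lies fully down in the saddle, centred to about 1 mm.
- **Lever:** the knob is where its end position (1.0) should be. The push met the end stop, with wrist force rising to about 19 N.
- **Blue chute:** the remaining three vials have rolled down, with the lowest at the stop.
- **Other things:** the green vials, red-capped vials, pot and marker look unmoved.

**Disagreements along the way:**
- **Chute position:** the chute foot did not fit the given 70 mm origin as its centre, so I located the chute from the vials instead.
- **Seating:** the vial first touched the near-right (−y) side of the saddle, because it sat about 2–3 mm off-centre in the grip. I moved it over while lowering, and the wrist force reached about 46 N as it seated.

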